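# Pull a push-on knob off a stirrer

## Task

Something has been spilt under the larger of the two knobs on the magnetic stirrer: pick up the forked puller, slide its fork along the casing under that knob's skirt until it meets the hub, pull the knob straight up until it pops off its spindle, and stand it upright in the steel tray. Then stand the puller upright on the bench again, free of the knob. Bear only lightly on the stirrer's casing, never force the knob or touch it with the fingers while it is on its spindle, and leave the small knob, the beaker and the timer as they are.

Things in the scene. Friction and masses are not known exactly. Their poses are not given: they have to be found in the camera images.
- stirrer: Fixed magnetic stirrer, white case 165 x 116 mm (x, y), x to its rear, z up; origin under its centre, 48 mm below its level top (the deck). Its screw feet are set anew each time: deck 48 to 54 mm above the bench. The case is rigid: a fork let down on it faster than about 5 mm/s strikes it too hard. A round plate (92 mm across, 6 mm high) lies on the rear of the deck, 25 mm from the spindle's axis.
- spindle (a point): Where the large knob's spindle leaves the deck: origin in the deck's face on the spindle's axis, 42 mm behind the case's front edge, 32 mm inside its left edge; axes as the stirrer's. The brass spindle is 8 mm thick, 14.5 mm high; spring detents at its foot hold the knob: some 10 to 15 N straight up pops it off in the first 3 mm; it is clear after 15 mm.
- knob_mid (a point): Centre of the large black knob, 12.5 mm above its underside; z is its axis, up, yaw any. 25 mm high, 45 g. Foot: a round hub 18 mm across and 5 mm high that sits on the deck; over it a flat round skirt 42 mm across, 5.5 mm thick, so the gap under the skirt is 5 mm high and open all round; on top a fluted grip 30 mm across.
- puller_grip (a point): Centre of the puller's wooden handle, 64 mm above the underside of its fork. Handle 54 mm high, 22 mm along x, 14 mm along y (grip it along y). The puller is one rigid tool of steel and wood, 91 mm high, about 0.12 kg, standing upright on its fork; z up, fork open towards +x. Its fork is 34 mm wide in y.
- puller_fork (a point): On the puller's lowest plane, right below the handle's centre, axes as the handle's. The fork is a flat U of 4 mm round rod: prongs at y = +-13 mm (22 mm clear), ends splayed, at x = +21; inner face of its closed end at x = -9.5, so a hub against it is centred under the handle. A rod runs back to x = -36.5, rises and returns to the handle, underside 29.5 mm up.
- tray: Fixed open steel tray, 140 mm (x) by 90 mm (y), rim 14 mm high, walls 3 mm, floor 2 mm thick; origin at the centre of its underside, on the bench.
- heat_pointer (a point): Pointer mark on the rim of the small black knob (26 mm across, 25 mm high) whose axis lies 58 mm to the right (-y of the stirrer) of the large knob's; it turns easily and must stay as it is set.
- beaker: Empty glass beaker, 52 mm across, 62 mm high, loose on the stirrer's round plate, its axis about 71 mm behind the large knob's; origin at the centre of its underside.
- timer: White bench timer, 66 x 70 x 26 mm, loose on the bench to the right of the stirrer; origin at the centre of its underside.

How it is judged (in metres and radians):
On the way:
1. the knob is off its spindle and carried on the puller, 30 mm or more above where it sat, without the fingers touching it (z of knob_mid in the frame of spindle above 0.0425 m and contact force between puller and knob above 0.1 N and contact force between the fingers and knob below 0.1 N), for 0.2 s.
At the end, for the whole second after the job is handed in: The large knob stands upright (within 0.15 rad) on its hub inside the steel tray, at rest; the puller stands upright (within 0.15 rad) on its fork on the bench, released, at rest and not touching the knob (x of knob_mid in the frame of tray between -0.06 and 0.06 m and y of knob_mid in the frame of tray between -0.036 and 0.036 m and z of knob_mid in the frame of tray between 0.011 and 0.018 m and angle between each of knob_mid, puller_grip's own z axis and vertical below 0.15 rad and height (world z) of puller_grip between 0.058 and 0.07 m and contact force between puller and knob below 0.05 N and linear speed of each of knob, puller below 0.02 m/s and (x of puller_fork in the frame of tray above 0.07 m or x of puller_fork in the frame of tray below -0.07 m or y of puller_fork in the frame of tray above 0.045 m or y of puller_fork in the frame of tray below -0.045 m)).
It fails at once if the puller bears on the stirrer's casing with more than 15 N (contact force between puller and stirrer above 15 N).
It fails at once if the puller shoves or pulls the knob with more than 25 N (contact force between puller and knob above 25 N).
It fails at once if the knob is levered askew by more than 0.25 rad on its spindle (angle between knob_mid's own z axis and vertical above 0.25 rad and distance between knob_mid and spindle below 0.025 m).
It fails at once if the fingers touch the knob while it is on its spindle (contact force between the fingers and knob above 0.5 N and distance between knob_mid and spindle below 0.03 m).
It fails at once if the small knob is turned (its mark moved over 3 mm), or the beaker or the timer shifted by more than 15 mm (distance of heat_pointer from where it was at the start of the episode above 0.003 m or distance of any of beaker, timer from where it was at the start of the episode above 0.015 m).
It also fails if it takes over 66 s, if anything falls off the work surface, if the arm or the gripper's body presses on something with over 40 N, if the wrist force passes 120 N, or if a joint passes its speed limit or range.

## Robot

A 6-joint arm with a two-finger parallel gripper is mounted at the origin on a cart in front of the work surface, level with it; the furniture and walls round the work are solid. World frame = base frame: x ahead of the robot, y to its left, z up, the work surface at z = 0. Lengths are in m, angles in degrees, forces in N, time in s.
With the tool pointing down it reaches from about 0.4 to 0.825 m from the base axis. Payload 7 kg.
Tool frame: the origin (TCP) lies between the finger pads; the fingertips stand 25 mm ahead of it and the grasp point (between the pads) lies 6 mm ahead of it; z points along the fingers, y is the line along which they close (so a half turn about z gives the same grasp; the last joint's range is limited). The gripper opens to 88 mm and grips with 3 to 60 N. Pads are 19 mm wide; open, the fingers measure 130 mm over their backs; the gripper's body (78 mm by 193 mm) begins 47 mm behind the grasp point.
Start: joints at [-55.17, 20.546, 0.682, 0, -70.136, -16.507], TCP at [0.212, -0.641, 0.252] pointing down, gripper open.
Joint ranges: [-176.03, 176.03], [-82.01, 121.73], [-58.28, 71.71], [-173.87, 95.51], [-174.79, -0.11], [-173.66, 173.66]. Speed limits (degrees/s): [136.94, 136.94, 172.46, 180, 180, 180].

## Interface

Orientations are given as [roll, pitch, yaw] about the fixed x, y, z axes, in that order (R = Rz(yaw) Ry(pitch) Rx(roll)).
In Python, from plant import r gives the robot as it stands.
- The arm moves only by the shell command python3 -m crank 'ROWS' [FORCE]. ROWS is JSON, a list of rows, each a list of 3 entries, a list of its own where there are three numbers: the turn, a rotation vector about the tool's x, y, z in degrees, then the shift along the tool's x, y, z in cm, then the closure, from -1 (fully open) to 1 (shut). In form: [[[wx, wy, wz], [dx, dy, dz], fingers], ...]. A call has 1 to 8 rows; each row shifts and turns the commanded pose from where the row before left it, along the tool's axes as they then stand; what a row does not reach is not made up. A row lasts 1/10 s, in which the tool goes at most 50 mm and 8.59 degrees, less where a joint would pass 70% of its speed; a pose out of reach is approached as far as the arm can. A call with a gripper value outside its range is refused whole. The fingers move at their own pace and stop on an object; FORCE is the grip in N (left out, the last holds). Time passes only in rows, so rows that do not move let the fingers close. It gives the time, the measured TCP pose, the force, the opening and the grip force at its end, in the units of the state.
- r.get_state(): the state, without advancing time (a new reading comes with each control period).
- r.capture(name): name is "scene" or "top"; returns a dict with "color" (480x640x3 uint8, red, green, blue), "range_z" (480x640 float32, m along the optical axis (not along the pixel's ray), 0 where there is no reading), "intrinsics" (3x3 intrinsics, pixels), "world_from_camera" (4x4, takes a point from camera to world coordinates). Camera axes: x right, y down, z forward; pixel columns grow to the right and rows downward; lengths in m; the calibration is good to about 2 mm. A picture is of the moment at which its call begins.
- r.close_job(): hands the job in; it is judged then, once.
The state is a dict: "time_s": time; "joints": joint angles; "qd": joint speeds; "joint_torque": joint torques, N m; "tcp_pos": TCP position; "eef_rot": TCP orientation; "contact_force": force on the tool from outside, world axes, zero at the start; "moment": the same for the moment, N m; "gripper_width": finger opening in m; "gripper_force": force on a finger pad.
Only numpy, scipy, OpenCV 4.12 (cv2) and the standard library are available. Lean on these libraries where they do the work, as an engineer would, in place of code of your own. Each camera call takes 0.05 s, during which the arm holds its last target. There are 200 camera calls.

## Working session

There is one attempt and no reset: what is moved stays moved. The work goes in short steps, Python scripts to look and compute and a shell command to move; the robot and the scene stay as the last step left them, time stands still between calls to the robot, and variables do not carry over. Pictures are saved under pics/ and viewed, at most 12 in all, crops included, and the job is handed in when it is done.

```bash
ls; mkdir -p pics
python3 - <<'E'
from plant import r
import cv2,numpy as np
for n in("scene","top"):
    c=r.capture(n); np.savez(f"pics/{n}0.npz",**c); cv2.imwrite(f"pics/{n}0.png",c["color"][:,:,::-1])
    print(n,c["intrinsics"].tolist(),c["world_from_camera"].round(3).tolist())
print(r.get_state())
E
```

```text
pics
scene [[545.4915438755344, 0.0, 315.97122393097993], [0.0, 545.4915438755344, 243.9450153175154], [0.0, 0.0, 1.0]] [[-0.866, -0.238, 0.44, 0.025], [-0.499, 0.366, -0.785, 1.007], [0.026, -0.9, -0.436, 0.581], [0.0, 0.0, 0.0, 1.0]]
top [[499.9484037594596, 0.0, 322.9603765932816], [0.0, 499.9484037594596, 238.25098938300548], [0.0, 0.0, 1.0]] [[0.013, -0.985, 0.173, 0.358], [-0.999, -0.008, 0.032, 0.117], [-0.031, -0.173, -0.984, 0.929], [0.0, 0.0, 0.0, 1.0]]
{'time_s': 0.1, 'joints': array([-5.51703419e+01,  2.05878658e+01,  6.40160327e-01, -1.57176283e-02,
       -7.01353891e+01, -1.65077797e+01]), 'qd': array([-0.04398921, -0.17786235,  0.16123575,  0.01926358, -0.0036499 ,
        0.02140095]), 'joint_torque': array([-1.89163648e-04, -5.84160554e+01,  2.93754494e+01,  7.01556221e+00,
        1.01985218e-02, -5.14807482e-05]), 'tcp_pos': array([ 0.21205016, -0.64042441,  0.2507253 ]), 'eef_rot': array([ 1.79916132e+02, -9.44551863e-03, -1.61683466e+02]), 'contact_force': array([-0.68288341, -0.88798369,  1.12828739]), 'moment': array([ 0.02944865,  0.01609689, -0.03981622]), 'gripper_force': 0.0, 'gripper_width': 0.08771687799051335}
```

View pics/scene0.png

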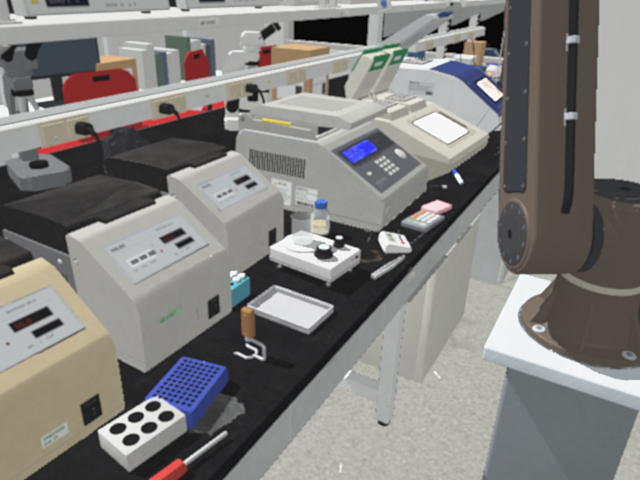

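View pics/top0.png

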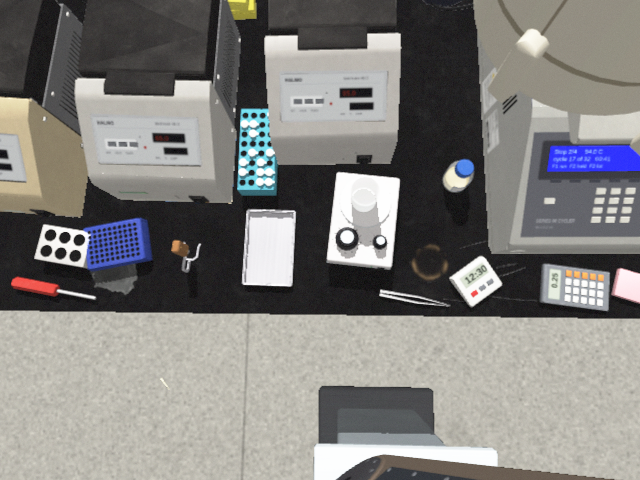

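The top view shows the puller at about (185,255), the tray at (270,248), the stirrer at (364,220), the large knob at (347,238) and the small knob at (380,241). I'll enlarge these areas and measure.

```bash
cat > h.py <<'E'
import numpy as np,cv2
def load(n): return dict(np.load(f"pics/{n}.npz"))
def ray(c,u,v,z):
    K=c["intrinsics"];T=c["world_from_camera"]
    d=T[:3,:3]@np.linalg.solve(K,[u,v,1.]);o=T[:3,3]
    return o+d*(z-o[2])/d[2]
def proj(c,p):
    T=c["world_from_camera"];q=T[:3,:3].T@(np.array(p)-T[:3,3]);q=c["intrinsics"]@q;return q[:2]/q[2]
def cloud(c):
    K=c["intrinsics"];T=c["world_from_camera"];z=c["range_z"]
    v,u=np.mgrid[:z.shape[0],:z.shape[1]]
    P=np.stack([(u-K[0,2])/K[0,0]*z,(v-K[1,2])/K[1,1]*z,z],-1)
    return P@T[:3,:3].T+T[:3,3]
E
python3 - <<'E'
from h import *
t=load("top0");s=load("scene0")
def crop(c,x,y,w,h,k): return cv2.resize(c["color"][y:y+h,x:x+w,::-1],(w*k,h*k),interpolation=cv2.INTER_CUBIC)
a=crop(t,155,225,66,50,6); b=crop(t,320,165,66*1+14,115,3)
c_=crop(s,225,300,50,66,6)
d=crop(s,265,225,100,65,4)
W=np.zeros((600,800,3),np.uint8)
for im,x,y in((a,0,0),(d,400,0),(c_,0,304),(b,310,304)):
    im=im[:600-y,:800-x]; W[y:y+im.shape[0],x:x+im.shape[1]]=im
cv2.imwrite("pics/crops.png",W)
P=cloud(t)
hsv=cv2.cvtColor(t["color"],cv2.COLOR_RGB2HSV)
# stirrer
g=np.zeros((480,640),bool);g[165:275,320:405]=1
m=g&(P[...,2]>.04)&(P[...,2]<.058); print("deck z",np.median(P[m][:,2]),m.sum())
zd=np.median(P[m][:,2])
m2=(g&(hsv[...,2]>150)).astype(np.uint8); m2=cv2.morphologyEx(m2,cv2.MORPH_CLOSE,np.ones((15,15)))
ct=max(cv2.findContours(m2,0,2)[0],key=cv2.contourArea)
pts=np.array([ray(t,*p[0],zd)[:2] for p in ct],np.float32); print("stirrer rect",cv2.minAreaRect(pts))
# knobs
for (x0,x1,y0,y1) in((332,362,225,252),(370,392,232,250)):
    q=np.zeros((480,640),bool);q[y0:y1,x0:x1]=1
    k=q&(hsv[...,2]<90)
    kp=P[k]; print("knob px",np.argwhere(k).mean(0)[::-1],k.sum(),"z pct",np.percentile(kp[:,2],[5,50,95]).round(3))
# tray
g=np.zeros((480,640),bool);g[200:295,236:302]=1
m=(g&(hsv[...,2]>110)&(hsv[...,1]<60)).astype(np.uint8);m=cv2.morphologyEx(m,cv2.MORPH_CLOSE,np.ones((9,9)))
ct=max(cv2.findContours(m,0,2)[0],key=cv2.contourArea)
print("tray",cv2.minAreaRect(np.array([ray(t,*p[0],.014)[:2] for p in ct],np.float32)))
# puller
for n,c,(x0,x1,y0,y1) in(("top",t,(165,215,235,280)),("scene",s,(228,275,300,365))):
    P=cloud(c);hs=cv2.cvtColor(c["color"],cv2.COLOR_RGB2HSV);g=np.zeros((480,640),bool);g[y0:y1,x0:x1]=1
    w=g&(hs[...,1]>110)&(hs[...,0]<20)&(hs[...,2]>70)
    st=g&(hs[...,1]<60)&(hs[...,2]>100)
    print(n,"wood",w.sum(),np.argwhere(w).mean(0)[::-1],np.percentile(P[w],[2,50,98],axis=0).round(3).tolist(),"steel",st.sum(),np.percentile(P[st],[2,50,98],axis=0).round(3).tolist())
E
```

```text
deck z 0.05334083885925156 3391
stirrer rect ((0.5480366945266724, 0.07402671128511429), (0.11604496091604233, 0.16536517441272736), 84.17184448242188)
knob px [346.760181   240.52036199] 221 z pct [0.063 0.066 0.079]
knob px [378.65789474 243.75      ] 76 z pct [0.062 0.069 0.08 ]
tray ((0.502308189868927, 0.2478645294904709), (0.0940883681178093, 0.14394457638263702), 88.57749938964844)
top wood 209 [179.16746411 247.70334928] [[0.479, 0.391, -0.001], [0.489, 0.394, 0.083], [0.515, 0.421, 0.093]] steel 154 [[0.455, 0.382, -0.002], [0.477, 0.399, 0.005], [0.511, 0.41, 0.037]]
scene wood 364 [247.24450549 321.67307692] [[0.48, 0.395, 0.043], [0.487, 0.405, 0.07], [0.5, 0.408, 0.093]] steel 781 [[0.456, 0.244, 0.0], [0.531, 0.295, 0.005], [0.589, 0.413, 0.037]]
```

View pics/crops.png

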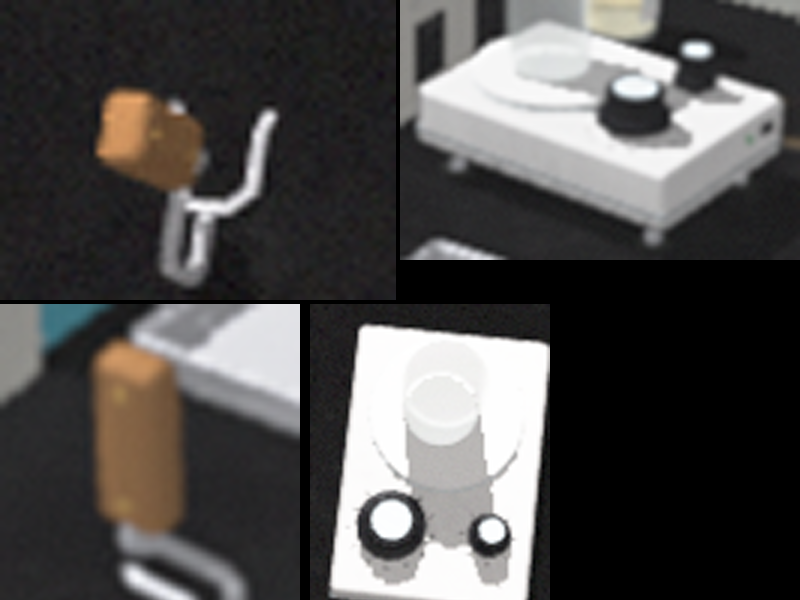

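The crops show a puller with its fork opening up the image (roughly +x, turned slightly clockwise). The handle's top face is near (176,246). The large and small knobs have white caps near (346.5,237) and (380,240). Next I'll refine the puller's yaw and the knob axes.

Run:
```python
from h import *
t=load("top0");s=load("scene0")
zd=.0533
hs=cv2.cvtColor(t["color"],cv2.COLOR_RGB2HSV)
for n,c,boxes in(("top",t,((337,358,227,249),(372,390,233,250))),("scene",s,((316,333,243,255),(333,345,234,244)))):
  for(x0,x1,y0,y1) in boxes:
    v=c["color"].min(2)[y0:y1,x0:x1]; bw=(v>150).astype(np.uint8)
    nl,lab,st,ce=cv2.connectedComponentsWithStats(bw)
    h,w=v.shape; best=min((i for i in range(1,nl) if st[i,4]>8),key=lambda i:np.hypot(*(ce[i]-[w/2,h/2])))
    u=ce[best]+[x0,y0]; print(n,"cap px",u.round(1),st[best,4],"at z",ray(c,*u,zd+.025).round(4))
    if n=="top":
      k=(v<90).astype(np.uint8);d=max(cv2.findContours(k,0,2)[0],key=cv2.contourArea)
      (cx,cy),rad=cv2.minEnclosingCircle(d);print("  dark circ",cx+x0,cy+y0,rad,ray(t,cx+x0,cy+y0,zd+.008).round(4))
W=np.zeros((560,800,3),np.uint8)
ctr=np.array([.485,.40])
for n,c,(x0,x1,y0,y1),off in(("top",t,(165,215,235,280),0),("scene",s,(228,275,300,365),400)):
    P=cloud(c);hh=cv2.cvtColor(c["color"],cv2.COLOR_RGB2HSV);g=np.zeros((480,640),bool);g[y0:y1,x0:x1]=1
    w=g&(hh[...,1]>110)&(hh[...,0]<20)&(hh[...,2]>70)
    st=g&(hh[...,1]<60)&(hh[...,2]>100)
    if n=="top":
        hi=w&(P[...,2]>.086); r_=cv2.minAreaRect(P[hi][:,:2].astype(np.float32)); print("top face",hi.sum(),r_)
        rr=[ray(t,p[1],p[0],.091)[:2] for p in np.argwhere(hi)]; print("rays",cv2.minAreaRect(np.array(rr,np.float32)))
    lo=st&(P[...,2]<.02)
    for m,col in((w,(60,120,220)),(st,(160,160,160)),(lo,(255,255,255))):
        for p,z in zip(P[m][:,:2],P[m][:,2]):
            a=(np.array([-(p[1]-ctr[1]),-(p[0]-ctr[0])])*4000+[200,280]).astype(int)
            if 0<a[0]<400: cv2.circle(W,(int(a[0]+off),int(a[1])),3,(0,255,0) if (m is w and z>.086) else col,-1)
cv2.imwrite("pics/plot.png",W)
```

```text
top cap px [346.7 236.4] 146 at z [0.5112 0.1039 0.0783]
  dark circ 346.875 238.125 11.490585327148438 [0.5111 0.1033 0.0613]
top cap px [382.6 239.1] 168 at z [0.507  0.0421 0.0783]
  dark circ 379.5 241.875 6.838639736175537 [0.5049 0.0461 0.0613]
scene cap px [323.9 245.3] 84 at z [0.514  0.0982 0.0783]
scene cap px [338.7 237. ] 19 at z [0.5071 0.0447 0.0783]
top face 97 ((0.48978838324546814, 0.39818549156188965), (0.014704934321343899, 0.021139025688171387), 82.14260864257812)
rays ((0.48966336250305176, 0.3972102999687195), (0.014524785801768303, 0.02095203846693039), 85.48507690429688)
```

View pics/plot.png

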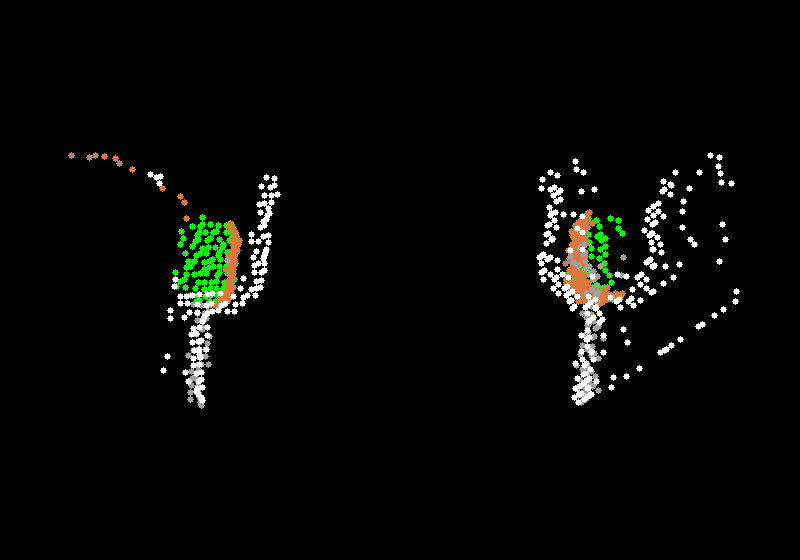

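The plot gives the handle at about (0.490, 0.398) with yaw about -6.5°. The knob axis is at about (0.511, 0.1035), which agrees with the case rectangle's (0.5104, 0.104). The stirrer's yaw is about -5.8° and the tray is at (0.502, 0.248). I'll turn the tool first and then travel at x < 0.45, keeping clear of the thermocycler.

```bash
python3 -m crank '[[[0,0,-8.5],[0,0,0],-1],[[0,0,-8.5],[0,0,0],-1],[[0,0,-8.5],[0,0,0],-1],[[0,0,-8.5],[0,0,0],-1],[[0,0,-8.5],[0,0,0],-1],[[0,0,-8.5],[0,0,0],-1],[[0,0,-8.5],[0,0,0],-1],[[0,0,-8.5],[0,0,0],-1]]' 20 | tail -c 300
python3 -m crank '[[[0,0,-8.5],[0,0,0],-1],[[0,0,-8.5],[0,0,0],-1],[[0,0,-8.5],[0,0,0],-1],[[0,0,-8.5],[0,0,0],-1],[[0,0,-8.5],[0,0,0],-1],[[0,0,-8.5],[0,0,0],-1],[[0,0,-8.5],[0,0,0],-1],[[0,0,-8.5],[0,0,0],-1]]' >/dev/null
python3 -m crank '[[[0,0,-8.5],[0,0,0],-1],[[0,0,-8.5],[0,0,0],-1],[[0,0,-2.2],[0,0,0],-1]]'
python3 - <<'E'
from h import *
P=cloud(load("top0")); 
g=(P[...,1]<0)&(P[...,1]>-.6)&(P[...,2]>.15)&(P[...,0]<.6)&(P[...,0]>.3);print("tall right, min x",P[g][:,0].min() if g.any() else None,P[...,2][g].max() if g.any() else None)
g=(P[...,1]>0)&(P[...,1]<.5)&(P[...,2]>.1)&(P[...,0]>.35)&(P[...,0]<.7);print("tall left, min x",P[g][:,0].min() if g.any() else None)
E
```

```text
time_s: 0.9
tcp_pos: [0.2121, -0.6405, 0.251]
eef_rot: [180.0, 0.1, -93.3]
contact_force: [1.0, 1.5, -0.5]
gripper_width: 0.0878
gripper_force: 0.0
time_s: 2.0
tcp_pos: [0.2121, -0.6405, 0.251]
eef_rot: [-180.0, 0.0, -6.2]
contact_force: [-0.9, -0.1, 0.2]
gripper_width: 0.0876
gripper_force: 0.0
tall right, min x 0.5712131054757844 0.16563678982050567
tall left, min x 0.35846487268299376
```

```bash
python3 -m crank '[[[0,0,0],[1.43,-3.82,0],-1],[[0,0,0],[1.43,-3.82,0],-1],[[0,0,0],[1.43,-3.82,0],-1],[[0,0,0],[1.43,-3.82,0],-1],[[0,0,0],[1.43,-3.82,0],-1],[[0,0,0],[1.43,-3.82,0],-1],[[0,0,0],[1.43,-3.82,0],-1],[[0,0,0],[1.43,-3.82,0],-1]]' | sed -n 2,4p
python3 -m crank '[[[0,0,0],[0.45,-3.41,0],-1],[[0,0,0],[0.45,-3.41,0],-1],[[0,0,0],[0.45,-3.41,0],-1],[[0,0,0],[0.45,-3.41,0],-1],[[0,0,0],[0.45,-3.41,0],-1],[[0,0,0],[0.45,-3.41,0],-1]]' | sed -n 2,4p
python3 -m crank '[[[0,0,0],[-0.12,-3.58,0],-1],[[0,0,0],[-0.12,-3.58,0],-1],[[0,0,0],[-0.12,-3.58,0],-1],[[0,0,0],[-0.12,-3.58,0],-1],[[0,0,0],[-0.12,-3.58,0],-1],[[0,0,0],[-0.12,-3.58,0],-1],[[0,0,0],[-0.12,-3.58,0],-1]]' | sed -n 2,4p
python3 -m crank '[[[0,0,0],[0.32,-3.79,0],-1],[[0,0,0],[0.32,-3.79,0],-1],[[0,0,0],[0.32,-3.79,0],-1],[[0,0,0],[0.32,-3.79,0],-1],[[0,0,0],[0.32,-3.79,0],-1],[[0,0,0],[0.32,-3.79,0],-1],[[0,0,0],[0.32,-3.79,0],-1],[[0,0,0],[0.32,-3.79,0],-1]]'  | sed -n 2,4p
```

```text
tcp_pos: [0.3606, -0.3484, 0.2514]
eef_rot: [-180.0, 0.0, -6.5]
contact_force: [0.8, -1.1, -0.8]
tcp_pos: [0.4101, -0.1484, 0.2515]
eef_rot: [-180.0, 0.0, -6.5]
contact_force: [0.9, -0.2, 0.3]
tcp_pos: [0.4298, 0.1016, 0.2515]
eef_rot: [-180.0, 0.0, -6.5]
contact_force: [1.3, 0.3, -0.6]
tcp_pos: [0.4897, 0.4, 0.2511]
eef_rot: [180.0, 0.0, -6.5]
contact_force: [1.0, 0.4, 0.0]
```

```bash
python3 -m crank '[[[0,0,0],[0,0.2,3],-1],[[0,0,0],[0,0,3],-1],[[0,0,0],[0,0,3],-1],[[0,0,0],[0,0,3],-1],[[0,0,0],[0,0,3],-1],[[0,0,0],[0,0,2],-1],[[0,0,0],[0,0,1.1],-1],[[0,0,0],[0,0,0],-1]]'
python3 -m crank '[[[0,0,0],[0,0,0],0.3],[[0,0,0],[0,0,0],0.5],[[0,0,0],[0,0,0],0.7],[[0,0,0],[0,0,0],1],[[0,0,0],[0,0,0],1],[[0,0,0],[0,0,0],1],[[0,0,0],[0,0,0],1],[[0,0,0],[0,0,0],1]]' 25
```

```text
time_s: 5.7
tcp_pos: [0.489, 0.3957, 0.0689]
eef_rot: [179.8, 0.1, -6.5]
contact_force: [-0.4, -0.4, 0.1]
gripper_width: 0.0874
gripper_force: 0.0
time_s: 6.5
tcp_pos: [0.4896, 0.3966, 0.0705]
eef_rot: [180.0, 0.0, -6.5]
contact_force: [0.0, 0.4, -0.6]
gripper_width: 0.0296
gripper_force: 0.0
```

```bash
python3 -m crank '[[[0,0,0],[0,0,0],1],[[0,0,0],[0,0,0],1],[[0,0,0],[0,0,0],1],[[0,0,0],[0,0,0],1],[[0,0,0],[0,0,0],1],[[0,0,0],[0,0,0],1]]' 40
python3 -m crank '[[[0,0,0],[0,0,-0.5],1],[[0,0,0],[0,0,-1.5],1],[[0,0,0],[0,0,-2.5],1],[[0,0,0],[0,0,-2.5],1],[[0,0,0],[0,0,-2.5],1],[[0,0,0],[0,0,-1.5],1],[[0,0,0],[0,0,-0.5],1],[[0,0,0],[0,0,0],1]]'
python3 - <<'E'
from plant import r
from h import *
for n in("scene","top"):
    c=r.capture(n); np.savez(f"pics/{n}1.npz",**c)
t=load("top1");s=load("scene1")
u=proj(t,[.49,.397,.13]).astype(int);v=proj(s,[.49,.397,.13]).astype(int);print(u,v,r.get_state()["tcp_pos"])
def crop(c,p,k=6): 
    x,y=p-[33,40];return cv2.resize(c["color"][max(y,0):y+80,x:x+66,::-1],None,fx=k,fy=k,interpolation=cv2.INTER_CUBIC)
a,b=crop(t,u),crop(s,v);cv2.imwrite("pics/lift.png",np.hstack([a,b]))
E
```

```text
time_s: 7.1
tcp_pos: [0.4896, 0.3966, 0.0705]
eef_rot: [180.0, 0.0, -6.5]
contact_force: [-0.5, 1.3, 0.6]
gripper_width: 0.0138
gripper_force: 40.0
time_s: 7.9
tcp_pos: [0.4896, 0.3967, 0.1862]
eef_rot: [-179.9, -0.0, -6.5]
contact_force: [-0.4, 0.2, -1.3]
gripper_width: 0.0137
gripper_force: 40.0
[167 242] [247 288] [0.48910447 0.39610084 0.18454753]
```

View pics/lift.png

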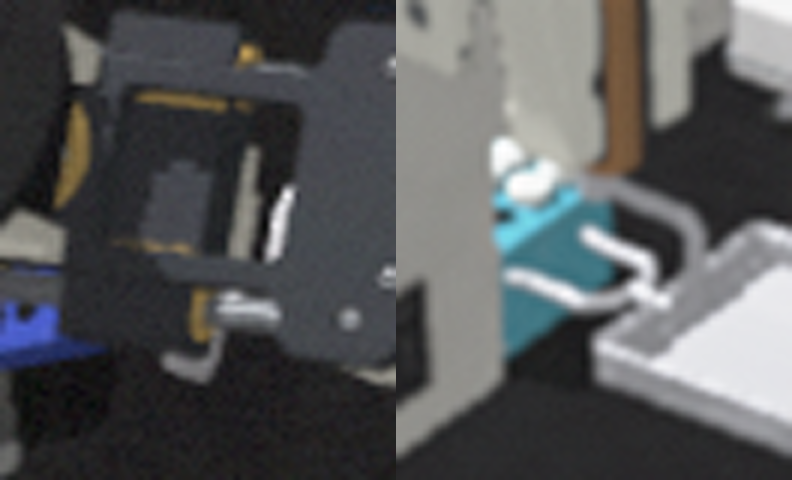

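The puller hangs upright in the grip. In the scene crop the prong tips are at full-frame (246,287) and (233,294). I'll compare these with the prediction from the grip.

Run:
```python
from h import *
s=load("scene1");t=load("top1")
y=np.radians(-6.5);R=np.array([[np.cos(y),-np.sin(y),0],[np.sin(y),np.cos(y),0],[0,0,1]])
o=np.array([.4895,.3965,.1855-.0705])
for n,p in dict(tipL=(21,13,2),tipR=(21,-13,2),back=(-11.5,0,2),tail=(-36.5,0,2),tailtop=(-36.5,0,31)).items():
    print(n,proj(s,o+R@np.array(p)/1e3).round(1),"crop*6",((proj(s,o+R@np.array(p)/1e3)-[214,248])*6+[396,0]).round())
# also scene-view check of the knob axis & deck height: stirrer deck z from scene cloud
P=cloud(load("scene0"));q=(abs(P[...,0]-.5)<.03)&(abs(P[...,1]-.07)<.015);print("scene deck",np.median(P[q][:,2]),q.sum())
q=(abs(P[...,0]-.47)<.03)&(abs(P[...,1]-.2)<.0)
for n in("scene0","top0"):
    P=cloud(load(n));b=(abs(P[...,0]-.46)<.03)&(abs(P[...,1]-.335)<.015);print(n,"bench",np.median(P[b][:,2]))
    k=(np.hypot(P[...,0]-.511,P[...,1]-.1035)<.03)&(P[...,2]>.073)&(P[...,2]<.09);print(" captop",P[k].mean(0).round(4),k.sum(), "bbox mid",((P[k].min(0)+P[k].max(0))/2).round(4))
```

```text
tipL [233.3 294.1] crop*6 [512. 276.]
tipR [244.3 287.7] crop*6 [578. 238.]
back [253.5 297.4] crop*6 [633. 296.]
tail [265.2 302.6] crop*6 [703. 327.]
tailtop [265.  286.8] crop*6 [702. 233.]
scene deck 0.05486447098168068 222
scene0 bench 0.0013931263243736614
 captop [0.51   0.1094 0.0787] 116 bbox mid [0.5115 0.1063 0.0776]
top0 bench -2.2964861970564687e-05
 captop [0.5099 0.1044 0.0782] 241 bbox mid [0.5097 0.1041 0.0782]
```

The grip agrees with the prediction to about 1.5 mm. I'll carry the puller to the front of the knob and descend to about 10 mm above the deck.

```bash
python3 -m crank '[[[0,0,0],[0.39,2,0],1],[[0,0,0],[0,4,0],1],[[0,0,0],[0,4.5,0],1],[[0,0,0],[0,4.5,0],1],[[0,0,0],[0,4.5,0],1],[[0,0,0],[0,4.5,0],1],[[0,0,0],[0,3.3,0],1],[[0,0,0],[0,1.6,0],1]]' | sed -n 2,4p
python3 -m crank '[[[0,0,0],[0,0,1.5],1],[[0,0,0],[0,0,1.5],1],[[0,0,0],[0,0,1.2],1],[[0,0,0],[0,0,0.7],1],[[0,0,0],[0,0,0.3],1],[[0,0,0],[0,0,0],1],[[0,0,0],[0,0,0],1]]'
python3 - <<'E'
from plant import r
from h import *
for n in("scene","top"):
    c=r.capture(n); np.savez(f"pics/{n}2.npz",**c)
s=load("scene2");v=proj(s,[.49,.105,.06]).astype(int);x,y=v-[60,45];print(x,y)
t=load("top2");
cv2.imwrite("pics/front.png",cv2.resize(s["color"][y:y+90,x:x+120,::-1],None,fx=6,fy=6,interpolation=cv2.INTER_CUBIC))
print([r.get_state()["tcp_pos"].round(4).tolist() for _ in range(2)])
E
```

```text
tcp_pos: [0.4593, 0.1057, 0.1848]
eef_rot: [179.9, 0.1, -6.6]
contact_force: [-0.1, 0.5, -0.6]
time_s: 9.5
tcp_pos: [0.4611, 0.1092, 0.1339]
eef_rot: [-180.0, -0.0, -6.5]
contact_force: [0.6, 1.1, -1.3]
gripper_width: 0.0142
gripper_force: 40.0
272 212
[[0.4611, 0.1092, 0.134], [0.4611, 0.1092, 0.134]]
```

View pics/front.png

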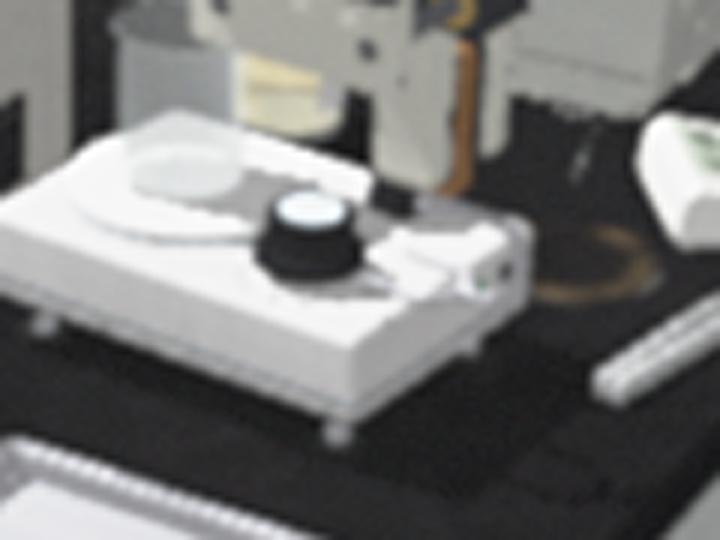

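The left prong's tip lies just in front of the skirt, at crop (365,262), on the expected line. I'll lower slowly.

```bash
python3 -m crank '[[[0,0,0],[0,0,0.2],1],[[0,0,0],[0,0,0.2],1],[[0,0,0],[0,0,0.15],1],[[0,0,0],[0,0,0.03],1],[[0,0,0],[0,0,0.03],1],[[0,0,0],[0,0,0.03],1],[[0,0,0],[0,0,0.03],1],[[0,0,0],[0,0,0.0],1]]' | sed -n 2,4p
python3 -m crank '[[[0,0,0],[0,0,0.03],1],[[0,0,0],[0,0,0.03],1],[[0,0,0],[0,0,0.03],1],[[0,0,0],[0,0,0.03],1],[[0,0,0],[0,0,0],1]]'| sed -n 2,4p
python3 -m crank '[[[0,0,0],[0,0,0.03],1],[[0,0,0],[0,0,0.03],1],[[0,0,0],[0,0,0],1],[[0,0,0],[0,0,0],1]]'| sed -n 2,4p
```

```text
tcp_pos: [0.4608, 0.109, 0.1268]
eef_rot: [180.0, 0.0, -6.5]
contact_force: [-1.0, 0.2, -0.8]
tcp_pos: [0.4608, 0.109, 0.1256]
eef_rot: [180.0, 0.0, -6.5]
contact_force: [-0.2, 1.0, -1.9]
tcp_pos: [0.4608, 0.109, 0.125]
eef_rot: [180.0, 0.0, -6.5]
contact_force: [-0.2, -0.2, -0.6]
```

```bash
for i in 1; do python3 -m crank '[[[0,0,0],[0,0,0.03],1],[[0,0,0],[0,0,0],1],[[0,0,0],[0,0,0],1]]'| sed -n 2,4p
python3 -m crank '[[[0,0,0],[0,0,0.03],1],[[0,0,0],[0,0,0],1],[[0,0,0],[0,0,0],1]]'| sed -n 2,4p
python3 -m crank '[[[0,0,0],[0,0,0.03],1],[[0,0,0],[0,0,0],1],[[0,0,0],[0,0,0],1]]'| sed -n 2,4p
python3 -m crank '[[[0,0,0],[0,0,0.03],1],[[0,0,0],[0,0,0],1],[[0,0,0],[0,0,0],1]]'| sed -n 2,4p; done
```

```text
tcp_pos: [0.4608, 0.109, 0.1248]
eef_rot: [-180.0, 0.0, -6.5]
contact_force: [0.4, 0.2, -0.8]
tcp_pos: [0.4608, 0.109, 0.1245]
eef_rot: [180.0, 0.0, -6.5]
contact_force: [-0.3, 0.7, -0.8]
tcp_pos: [0.4608, 0.109, 0.1242]
eef_rot: [180.0, 0.0, -6.5]
contact_force: [0.3, 0.0, -1.3]
tcp_pos: [0.4608, 0.109, 0.1238]
eef_rot: [180.0, 0.0, -6.5]
contact_force: [0.1, 1.1, -0.8]
```

```bash
python3 -m crank '[[[0,0,0],[0,0,0.03],1],[[0,0,0],[0,0,0],1],[[0,0,0],[0,0,0],1]]'| sed -n 2,4p
python3 -m crank '[[[0,0,0],[0,0,0.03],1],[[0,0,0],[0,0,0],1],[[0,0,0],[0,0,0],1]]'| sed -n 2,4p
python3 -m crank '[[[0,0,0],[0,0,0.03],1],[[0,0,0],[0,0,0],1],[[0,0,0],[0,0,0],1]]'| sed -n 2,4p
```

```text
tcp_pos: [0.4608, 0.109, 0.1235]
eef_rot: [180.0, 0.0, -6.5]
contact_force: [0.0, -0.5, -0.2]
tcp_pos: [0.4609, 0.109, 0.1233]
eef_rot: [-180.0, -0.0, -6.5]
contact_force: [-0.8, -0.1, 1.3]
tcp_pos: [0.4609, 0.109, 0.1233]
eef_rot: [-180.0, -0.0, -6.5]
contact_force: [-2.3, 0.0, 6.4]
```

The deck contact is at TCP z ≈ 0.1233. I'll ease up 0.6 mm and slide in.

```bash
python3 -m crank '[[[0,0,0],[0,0,-0.03],1],[[0,0,0],[0,0,-0.03],1],[[0,0,0],[0,0,0],1],[[0,0,0],[0.2,0,0],1],[[0,0,0],[0.3,0,0],1],[[0,0,0],[0.3,0,0],1],[[0,0,0],[0.1,0,0],1],[[0,0,0],[0,0,0],1]]'| sed -n 2,4p
python3 -m crank '[[[0,0,0],[0.2,0,0],1],[[0,0,0],[0.3,0,0],1],[[0,0,0],[0.3,0,0],1],[[0,0,0],[0.2,0,0],1],[[0,0,0],[0,0,0],1]]'| sed -n 2,4p
```

```text
tcp_pos: [0.47, 0.1079, 0.1235]
eef_rot: [180.0, 0.0, -6.5]
contact_force: [-1.3, 0.6, 0.6]
tcp_pos: [0.48, 0.1068, 0.1235]
eef_rot: [180.0, 0.0, -6.5]
contact_force: [-0.5, 0.2, -1.2]
```

```bash
python3 -m crank '[[[0,0,0],[0.2,0,0],1],[[0,0,0],[0.2,0,0],1],[[0,0,0],[0.1,0,0],1],[[0,0,0],[0,0,0],1]]'| sed -n 2,4p
python3 -m crank '[[[0,0,0],[0.2,0,0],1],[[0,0,0],[0.2,0,0],1],[[0,0,0],[0.1,0,0],1],[[0,0,0],[0,0,0],1]]'| sed -n 2,4p
python3 - <<'E'
from plant import r
from h import *
c=r.capture("scene");np.savez("pics/scene3.npz",**c)
x,y=272+15,212+15
a=cv2.resize(c["color"][y:y+60,x:x+80,::-1],None,fx=8,fy=8,interpolation=cv2.INTER_CUBIC);cv2.imwrite("pics/slide.png",a)
E
```

```text
tcp_pos: [0.4848, 0.1063, 0.1236]
eef_rot: [-180.0, -0.0, -6.5]
contact_force: [-0.7, 0.7, -0.9]
tcp_pos: [0.4898, 0.1057, 0.1235]
eef_rot: [180.0, 0.0, -6.5]
contact_force: [0.1, -0.2, -0.8]
```

View pics/slide.png

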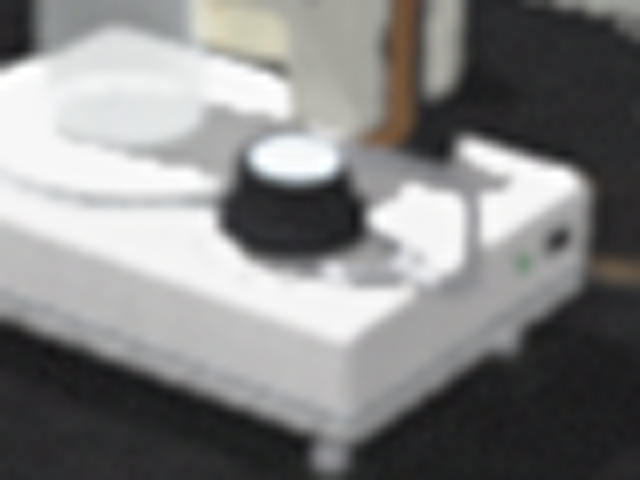

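The prongs have gone under the skirt: the fork enters below the dark disc at crop (330,262), and the knob is still level. No force shows so far, so I'll continue to the hub.

```bash
python3 -m crank '[[[0,0,0],[0.2,0,0],1],[[0,0,0],[0.2,0,0],1],[[0,0,0],[0.2,0,0],1],[[0,0,0],[0.2,0,0],1],[[0,0,0],[0.2,0,0],1],[[0,0,0],[0,0,0],1]]'| sed -n 2,4p
python3 -m crank '[[[0,0,0],[0.1,0,0],1],[[0,0,0],[0.1,0,0],1],[[0,0,0],[0.1,0,0],1],[[0,0,0],[0.1,0,0],1],[[0,0,0],[0.1,0,0],1],[[0,0,0],[0,0,0],1]]'| sed -n 2,4p
python3 -m crank '[[[0,0,0],[0.1,0,0],1],[[0,0,0],[0.1,0,0],1],[[0,0,0],[0,0,0],1]]'| sed -n 2,4p
```

```text
tcp_pos: [0.4998, 0.1046, 0.1235]
eef_rot: [180.0, -0.0, -6.5]
contact_force: [0.0, 0.3, -0.0]
tcp_pos: [0.5047, 0.104, 0.1236]
eef_rot: [-180.0, -0.0, -6.5]
contact_force: [0.8, 0.0, -0.7]
tcp_pos: [0.5067, 0.1038, 0.1236]
eef_rot: [-180.0, -0.0, -6.5]
contact_force: [-0.4, -0.2, -1.3]
```

```bash
python3 -m crank '[[[0,0,0],[0.1,0,0],1],[[0,0,0],[0.1,0,0],1],[[0,0,0],[0,0,0],1]]'| sed -n 2,4p
python3 -m crank '[[[0,0,0],[0.05,0,0],1],[[0,0,0],[0.05,0,0],1],[[0,0,0],[0,0,0],1]]'| sed -n 2,4p
python3 -m crank '[[[0,0,0],[0.05,0,0],1],[[0,0,0],[0,0,0],1]]'| sed -n 2,4p
```

```text
tcp_pos: [0.5087, 0.1036, 0.1236]
eef_rot: [-180.0, -0.0, -6.5]
contact_force: [0.7, 0.6, -1.0]
tcp_pos: [0.5096, 0.1034, 0.1236]
eef_rot: [-180.0, -0.0, -6.5]
contact_force: [-0.8, -0.6, -1.3]
tcp_pos: [0.5101, 0.1034, 0.1236]
eef_rot: [-180.0, -0.0, -6.5]
contact_force: [1.1, 0.4, -1.6]
```

```bash
python3 -m crank '[[[0,0,0],[0.05,0,0],1],[[0,0,0],[0,0,0],1]]'| sed -n 2,4p
python3 -m crank '[[[0,0,0],[0.05,0,0],1],[[0,0,0],[0,0,0],1]]'| sed -n 2,4p
python3 -m crank '[[[0,0,0],[0.03,0,0],1],[[0,0,0],[0,0,0],1]]'| sed -n 2,4p
```

```text
tcp_pos: [0.5106, 0.1033, 0.1235]
eef_rot: [180.0, 0.0, -6.5]
contact_force: [-0.1, 0.2, -0.7]
tcp_pos: [0.511, 0.1033, 0.1236]
eef_rot: [180.0, 0.0, -6.5]
contact_force: [-0.3, -0.1, -2.0]
tcp_pos: [0.5113, 0.1032, 0.1236]
eef_rot: [-180.0, 0.0, -6.5]
contact_force: [-1.5, 0.1, -0.6]
```

```bash
for i in 1; do python3 -m crank '[[[0,0,0],[0.03,0,0],1],[[0,0,0],[0,0,0],1]]'| sed -n 2,4p
python3 -m crank '[[[0,0,0],[0.03,0,0],1],[[0,0,0],[0,0,0],1]]'| sed -n 2,4p
python3 -m crank '[[[0,0,0],[0.03,0,0],1],[[0,0,0],[0,0,0],1]]'| sed -n 2,4p; done
```

```text
tcp_pos: [0.5116, 0.1032, 0.1236]
eef_rot: [-180.0, 0.0, -6.5]
contact_force: [-1.0, 0.0, -1.8]
tcp_pos: [0.5119, 0.1032, 0.1236]
eef_rot: [180.0, -0.0, -6.5]
contact_force: [-0.7, 0.5, -1.1]
tcp_pos: [0.5122, 0.1031, 0.1235]
eef_rot: [180.0, 0.0, -6.5]
contact_force: [0.1, 0.2, -1.2]
```

```bash
for i in 1; do python3 -m crank '[[[0,0,0],[0.03,0,0],1],[[0,0,0],[0,0,0],1]]'| sed -n 2,4p
python3 -m crank '[[[0,0,0],[0.03,0,0],1],[[0,0,0],[0,0,0],1]]'| sed -n 2,4p
python3 -m crank '[[[0,0,0],[0.03,0,0],1],[[0,0,0],[0,0,0],1]]'| sed -n 2,4p; done
```

```text
tcp_pos: [0.5124, 0.1031, 0.1235]
eef_rot: [180.0, 0.0, -6.5]
contact_force: [-0.7, 0.2, -0.8]
tcp_pos: [0.5126, 0.103, 0.1235]
eef_rot: [180.0, 0.0, -6.5]
contact_force: [-1.1, 0.4, -0.6]
tcp_pos: [0.5127, 0.103, 0.1234]
eef_rot: [180.0, 0.0, -6.5]
contact_force: [-2.8, 1.1, -0.2]
```

The fork meets the hub at TCP x ≈ 0.5127. I'll ease back a hair and pull straight up slowly with a firmer grip.

```bash
python3 -m crank '[[[0,0,0],[-0.03,0,0],1],[[0,0,0],[0,0,-0.03],1],[[0,0,0],[0,0,-0.03],1],[[0,0,0],[0,0,-0.03],1],[[0,0,0],[0,0,0],1]]' 58| sed -n 2,6p
python3 -m crank '[[[0,0,0],[0,0,-0.03],1],[[0,0,0],[0,0,-0.03],1],[[0,0,0],[0,0,0],1]]'| sed -n 2,4p
python3 -m crank '[[[0,0,0],[0,0,-0.03],1],[[0,0,0],[0,0,-0.03],1],[[0,0,0],[0,0,0],1]]'| sed -n 2,4p
```

```text
tcp_pos: [0.5126, 0.103, 0.1243]
eef_rot: [180.0, 0.0, -6.5]
contact_force: [-2.1, 1.4, -2.5]
gripper_width: 0.0139
gripper_force: 58.0
tcp_pos: [0.5125, 0.103, 0.1248]
eef_rot: [180.0, 0.0, -6.5]
contact_force: [-2.0, 0.1, -5.7]
tcp_pos: [0.5123, 0.1029, 0.1253]
eef_rot: [180.0, 0.1, -6.5]
contact_force: [-3.3, 1.5, -7.9]
```

```bash
python3 -m crank '[[[0,0,0],[0,0,-0.03],1],[[0,0,0],[0,0,-0.03],1],[[0,0,0],[0,0,0],1]]'| sed -n 2,4p
python3 -m crank '[[[0,0,0],[0,0,-0.03],1],[[0,0,0],[0,0,-0.03],1],[[0,0,0],[0,0,0],1]]'| sed -n 2,4p
python3 -m crank '[[[0,0,0],[0,0,-0.03],1],[[0,0,0],[0,0,-0.03],1],[[0,0,0],[0,0,0],1]]'| sed -n 2,4p
```

```text
tcp_pos: [0.5122, 0.1029, 0.1259]
eef_rot: [180.0, 0.1, -6.5]
contact_force: [-4.1, 2.3, -10.8]
tcp_pos: [0.5125, 0.103, 0.1271]
eef_rot: [180.0, 0.0, -6.5]
contact_force: [-5.8, 2.5, -5.6]
tcp_pos: [0.5126, 0.103, 0.1281]
eef_rot: [180.0, 0.0, -6.5]
contact_force: [-6.8, 1.2, -2.9]
```

It popped. I'll relieve the side push and lift on clear of the spindle.

```bash
python3 -m crank '[[[0,0,0],[-0.04,0,-0.03],1],[[0,0,0],[-0.03,0,-0.05],1],[[0,0,0],[0,0,-0.05],1],[[0,0,0],[0,0,-0.05],1],[[0,0,0],[0,0,0],1]]'| sed -n 2,4p
python3 -m crank '[[[0,0,0],[0,0,-0.1],1],[[0,0,0],[0,0,-0.1],1],[[0,0,0],[0,0,-0.1],1],[[0,0,0],[0,0,-0.1],1],[[0,0,0],[0,0,0],1]]'| sed -n 2,4p
```

```text
tcp_pos: [0.5125, 0.1032, 0.13]
eef_rot: [-180.0, -0.1, -6.5]
contact_force: [-5.4, 0.8, -0.3]
tcp_pos: [0.5127, 0.1034, 0.1337]
eef_rot: [-180.0, -0.1, -6.5]
contact_force: [-1.5, 1.1, -1.8]
```

```bash
python3 -m crank '[[[0,0,0],[0,0,-0.1],1],[[0,0,0],[0,0,-0.1],1],[[0,0,0],[0,0,-0.15],1],[[0,0,0],[0,0,-0.15],1],[[0,0,0],[0,0,-0.15],1],[[0,0,0],[0,0,-0.15],1],[[0,0,0],[0,0,-0.2],1],[[0,0,0],[0,0,-0.2],1]]'| sed -n 2,4p
python3 -m crank '[[[0,0,0],[0,0,-0.3],1],[[0,0,0],[0,0,-0.4],1],[[0,1,0],[0,0,-0.5],1],[[0,1,0],[0,0,-0.5],1],[[0,1,0],[0,0,-0.4],1],[[0,1,0],[0,0,-0.3],1],[[0,0,0],[0,0,-0.1],1],[[0,0,0],[0,0,0],1]]'| sed -n 2,6p
python3 - <<'E'
from plant import r
from h import *
c=r.capture("scene");np.savez("pics/scene4.npz",**c);t=r.capture("top");np.savez("pics/top4.npz",**t)
v=proj(c,[.51,.1035,.11]).astype(int);x,y=v-[50,40];print(x,y)
a=cv2.resize(c["color"][y:y+75,x:x+100,::-1],None,fx=7,fy=7,interpolation=cv2.INTER_CUBIC);cv2.imwrite("pics/off.png",a)
E
```

```text
tcp_pos: [0.5122, 0.1032, 0.1455]
eef_rot: [-180.0, -0.0, -6.5]
contact_force: [-0.6, 0.3, -1.6]
tcp_pos: [0.5115, 0.1033, 0.1706]
eef_rot: [-180.0, -4.0, -6.4]
contact_force: [-0.7, 0.4, -0.8]
gripper_width: 0.0133
gripper_force: 58.0
274 192
```

View pics/off.png

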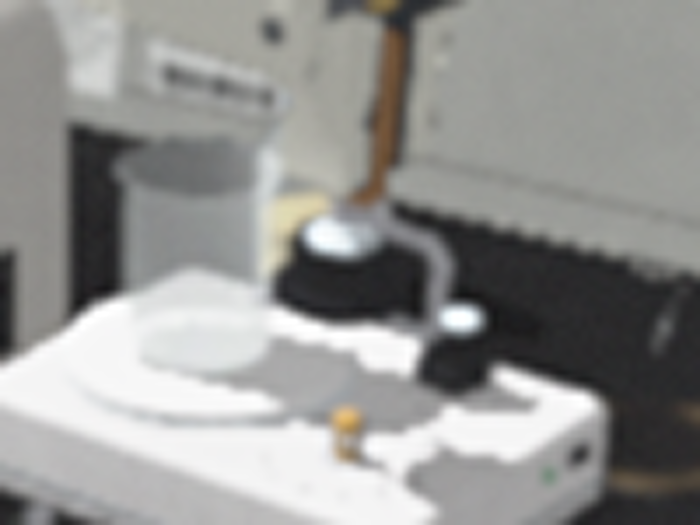

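The picture shows the knob riding on the puller above the deck, at crop (345,265). The brass spindle is bare at (347,430), and the small knob and beaker are untouched. Now I'll carry it gently to the tray.

```bash
python3 -m crank '[[[0,0,0],[0.11,-0.4,0],1],[[0,0,0],[0.11,-0.8,0],1],[[0,0,0],[0.11,-1.2,0],1],[[0,0,0],[0.11,-1.5,0],1],[[0,0,0],[0.11,-1.6,0],1],[[0,0,0],[0.11,-1.6,0],1]]'| sed -n 2,4p
python3 -m crank '[[[0,0,0],[0.11,-1.6,0],1],[[0,0,0],[0.11,-1.6,0],1],[[0,0,0],[0.11,-1.6,0],1],[[0,0,0],[0.11,-1.3,0],1],[[0,0,0],[0.11,-0.9,0],1],[[0,0,0],[0.11,-0.55,0],1],[[0,0,0],[0,0,0],1]]'| sed -n 2,4p
python3 -m crank '[[[0,0,0],[0,0,0.4],1],[[0,0,0],[0,0,0.8],1],[[0,0,0],[0,0,1],1],[[0,0,0],[0,0,1],1],[[0,0,0],[0,0,0.8],1],[[0,0,0],[0,0,0.5],1],[[0,0,0],[0,0,0.2],1],[[0,0,0],[0,0,0],1]]'| sed -n 2,4p
python3 - <<'E'
from plant import r
from h import *
t=r.capture("top");s=r.capture("scene")
v=proj(t,[.525,.247,.05]).astype(int);x,y=v-[40,50]
a=cv2.resize(t["color"][y:y+100,x:x+80,::-1],None,fx=5,fy=5,interpolation=cv2.INTER_CUBIC)
v=proj(s,[.525,.247,.05]).astype(int);x,y=v-[40,50]
b=cv2.resize(s["color"][y:y+100,x:x+80,::-1],None,fx=5,fy=5,interpolation=cv2.INTER_CUBIC)
cv2.imwrite("pics/tray.png",np.hstack([a,b]))
E
```

```text
tcp_pos: [0.5265, 0.1748, 0.1706]
eef_rot: [180.0, -4.0, -6.4]
contact_force: [-0.4, -0.2, -1.4]
tcp_pos: [0.5414, 0.2478, 0.171]
eef_rot: [180.0, -4.0, -6.5]
contact_force: [0.1, 0.0, -2.7]
tcp_pos: [0.5445, 0.2469, 0.124]
eef_rot: [180.0, -4.0, -6.5]
contact_force: [-0.7, 0.6, -0.9]
```

View pics/tray.png

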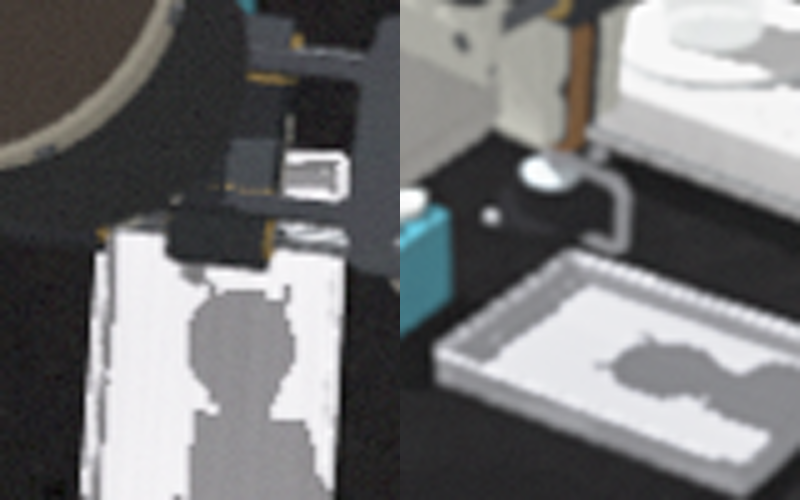

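The top-left crop shows the shadow, and the scene crop shows the knob still seated on the fork over the tray's far part. I'll level the fork, set it back a little and lower it.

```bash
python3 -m crank '[[[0,-1,0],[-0.1,0,0],1],[[0,-1,0],[-0.2,0,0],1],[[0,-1,0],[-0.2,0,0],1],[[0,-1,0],[0,0,0],1],[[0,0,0],[0,0,0],1]]'| sed -n 2,4p
python3 -m crank '[[[0,0,0],[0,0,0.4],1],[[0,0,0],[0,0,0.8],1],[[0,0,0],[0,0,1],1],[[0,0,0],[0,0,1],1],[[0,0,0],[0,0,0.8],1],[[0,0,0],[0,0,0.5],1],[[0,0,0],[0,0,0.25],1],[[0,0,0],[0,0,0],1]]'| sed -n 2,4p
python3 -m crank '[[[0,0,0],[0,0,0.04],1],[[0,0,0],[0,0,0.04],1],[[0,0,0],[0,0,0.04],1],[[0,0,0],[0,0,0.04],1],[[0,0,0],[0,0,0.04],1],[[0,0,0],[0,0,0],1]]'| sed -n 2,4p
```

```text
tcp_pos: [0.5401, 0.2476, 0.1241]
eef_rot: [-180.0, 0.0, -6.5]
contact_force: [-0.4, 0.1, -2.2]
tcp_pos: [0.5363, 0.2464, 0.0746]
eef_rot: [179.8, 0.3, -6.4]
contact_force: [-11.2, 0.8, -0.0]
tcp_pos: [0.5363, 0.2465, 0.0731]
eef_rot: [179.8, 0.3, -6.4]
contact_force: [-14.3, -0.1, 3.8]
```

Something pushes back in x (about 11-14 N). I'll raise slightly, move back and find out what it was.

```bash
python3 -m crank '[[[0,0,0],[-0.2,0,-0.1],1],[[0,0,0],[-0.2,0,-0.2],1],[[0,0,0],[-0.3,0,-0.2],1],[[0,0,0],[-0.3,0,-0.2],1],[[0,0,0],[-0.2,0,0],1],[[0,0,0],[0,0,0],1]]'| sed -n 2,4p
python3 - <<'E'
from plant import r
from h import *
t=r.capture("top");s=r.capture("scene");np.savez("pics/top5.npz",**t);np.savez("pics/scene5.npz",**s)
v=proj(t,[.525,.247,.05]).astype(int);x,y=v-[45,60]
a=cv2.resize(t["color"][y:y+115,x:x+80,::-1],None,fx=5,fy=5,interpolation=cv2.INTER_CUBIC)
v=proj(s,[.525,.247,.05]).astype(int);x,y=v-[40,60];print(x,y)
b=cv2.resize(s["color"][y:y+115,x:x+80,::-1],None,fx=5,fy=5,interpolation=cv2.INTER_CUBIC)
cv2.imwrite("pics/tray2.png",np.hstack([a,b]))
P=cloud(load("top0"))
g=(P[...,1]>.14)&(P[...,1]<.36)&(P[...,2]>.03)&(P[...,0]>.5)&(P[...,0]<.72)
for z in(.03,.06,.1,.14,.18): 
    q=g&(P[...,2]>z);print(z,np.percentile(P[q][:,0],1).round(3) if q.any() else None)
E
```

```text
tcp_pos: [0.5275, 0.2489, 0.0817]
eef_rot: [-180.0, -0.0, -6.5]
contact_force: [0.5, -0.4, -1.9]
240 225
0.03 0.585
0.06 0.585
0.1 0.585
0.14 0.595
0.18 0.65
```

View pics/tray2.png

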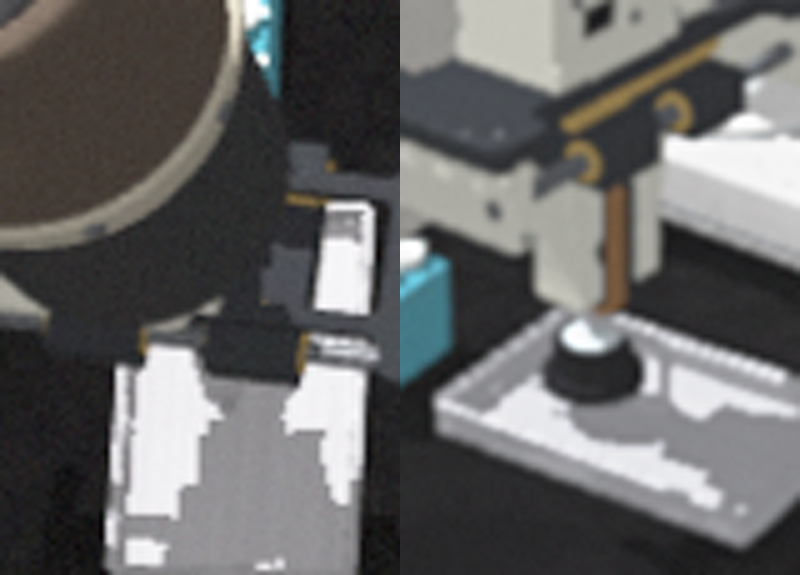

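The knob still sits on the fork over the tray and the force is gone. The gripper's body had met the apparatus front at x ≈ 0.585. I'll lower here.

```bash
python3 -m crank '[[[0,0,0],[0.1,0,0.2],1],[[0,0,0],[0.1,0,0.3],1],[[0,0,0],[0,0,0.15],1],[[0,0,0],[0,0,0.05],1],[[0,0,0],[0,0,0],1]]'| sed -n 2,4p
python3 -m crank '[[[0,0,0],[0,0,0.04],1],[[0,0,0],[0,0,0.04],1],[[0,0,0],[0,0,0.04],1],[[0,0,0],[0,0,0],1],[[0,0,0],[0,0,0],1]]'| sed -n 2,4p
python3 -m crank '[[[0,0,0],[0,0,0.03],1],[[0,0,0],[0,0,0],1],[[0,0,0],[0,0,0],1]]'| sed -n 2,4p
python3 -m crank '[[[0,0,0],[0,0,0.03],1],[[0,0,0],[0,0,0],1],[[0,0,0],[0,0,0],1]]'| sed -n 2,4p
```

```text
tcp_pos: [0.5296, 0.2485, 0.0743]
eef_rot: [180.0, 0.0, -6.5]
contact_force: [-1.0, -0.5, -1.6]
tcp_pos: [0.5296, 0.2486, 0.0734]
eef_rot: [-180.0, -0.0, -6.5]
contact_force: [0.1, 0.2, -1.1]
tcp_pos: [0.5296, 0.2486, 0.0731]
eef_rot: [-180.0, -0.0, -6.5]
contact_force: [0.3, -0.5, -0.9]
tcp_pos: [0.5297, 0.2486, 0.0727]
eef_rot: [-180.0, -0.0, -6.5]
contact_force: [0.2, 0.6, -1.0]
```

Now I'll lower to floor contact and ease up as I did on the deck.

```bash
python3 -m crank '[[[0,0,0],[0,0,0.03],1],[[0,0,0],[0,0,0],1],[[0,0,0],[0,0,0],1]]'| sed -n 2,4p
python3 -m crank '[[[0,0,0],[0,0,0.03],1],[[0,0,0],[0,0,0],1],[[0,0,0],[0,0,0],1]]'| sed -n 2,4p
python3 -m crank '[[[0,0,0],[0,0,0.03],1],[[0,0,0],[0,0,0],1],[[0,0,0],[0,0,0],1]]'| sed -n 2,4p
```

```text
tcp_pos: [0.5297, 0.2486, 0.0725]
eef_rot: [-180.0, -0.0, -6.5]
contact_force: [-1.2, -0.2, -1.1]
tcp_pos: [0.5297, 0.2486, 0.0725]
eef_rot: [-180.0, -0.0, -6.5]
contact_force: [-2.2, -1.2, 3.3]
tcp_pos: [0.5297, 0.2486, 0.0724]
eef_rot: [-180.0, -0.0, -6.5]
contact_force: [-2.5, -1.7, 7.6]
```

```bash
python3 -m crank '[[[0,0,0],[0,0,-0.06],1],[[0,0,0],[0,0,-0.05],1],[[0,0,0],[0,0,0],1],[[0,0,0],[-0.1,0,0],1],[[0,0,0],[-0.2,0,0],1],[[0,0,0],[-0.3,0,0],1],[[0,0,0],[-0.4,0,0],1],[[0,0,0],[0,0,0],1]]'| sed -n 2,4p
python3 -m crank '[[[0,0,0],[-0.4,0,0],1],[[0,0,0],[-0.5,0,0],1],[[0,0,0],[-0.6,0,0],1],[[0,0,0],[-0.6,0,0],1],[[0,0,0],[-0.6,0,0],1],[[0,0,0],[-0.5,0,0],1],[[0,0,0],[-0.3,0,0],1],[[0,0,0],[0,0,0],1]]'| sed -n 2,4p
python3 - <<'E'
from plant import r
from h import *
t=r.capture("top");s=r.capture("scene");np.savez("pics/top6.npz",**t);np.savez("pics/scene6.npz",**s)
x,y=240,225
cv2.imwrite("pics/out.png",cv2.resize(s["color"][y:y+90,x:x+110,::-1],None,fx=6,fy=6,interpolation=cv2.INTER_CUBIC))
E
```

```text
tcp_pos: [0.5191, 0.2497, 0.073]
eef_rot: [180.0, 0.0, -6.5]
contact_force: [0.3, 0.1, -0.9]
tcp_pos: [0.4845, 0.2538, 0.073]
eef_rot: [-180.0, 0.0, -6.5]
contact_force: [0.5, 0.7, -0.9]
```

View pics/out.png

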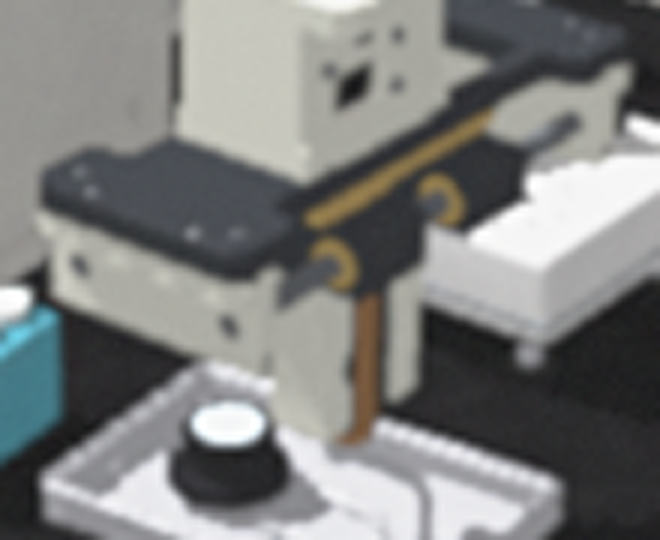

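The knob stands upright in the tray at crop (230,455), with the fork drawn back. I'll check the clearance before lifting.

Run:
```python
from h import *
s=load("scene6");v=s["color"].min(2)[285:306,266:290];nl,l,st,ce=cv2.connectedComponentsWithStats((v>150).astype(np.uint8))
for i in range(1,nl):
    if st[i,4]>15:
        u=ce[i]+[266,285];print(u,st[i,4],ray(s,*u,.027))
P=cloud(s);k=(np.hypot(P[...,0]-.528,P[...,1]-.249)<.035)&(P[...,2]>.022)&(P[...,2]<.032);print(k.sum(),np.median(P[k],0))
```

```text
[280.33478261 291.73913043] 230 [0.53422165 0.23425216 0.027     ]
146 [0.52768513 0.25501318 0.02822593]
```

```bash
python3 -m crank '[[[0,0,0],[-0.15,0,0],1],[[0,0,0],[-0.15,0,0],1],[[0,0,0],[0,0,-0.2],1],[[0,0,0],[0,0,-0.5],1],[[0,0,0],[0,0,-1.5],1],[[0,0,0],[0,0,-2.5],1],[[0,0,0],[0,0,-2.5],1],[[0,0,0],[0,0,-1.3],1]]'| sed -n 2,4p
python3 -m crank '[[[0,0,0],[-0.1,-1,0],1],[[0,0,0],[-0.1,-2,0],1],[[0,0,0],[-0.1,-2.5,0],1],[[0,0,0],[-0.1,-2.5,0],1],[[0,0,0],[-0.1,-2.5,0],1],[[0,0,0],[-0.1,-2,0],1],[[0,0,0],[-0.1,-1.3,0],1],[[0,0,0],[-0.1,-0.5,0],1]]'| sed -n 2,4p
python3 -m crank '[[[0,0,0],[0,0,1],1],[[0,0,0],[0,0,2],1],[[0,0,0],[0,0,2],1],[[0,0,0],[0,0,1.5],1],[[0,0,0],[0,0,1],1],[[0,0,0],[0,0,0.5],1],[[0,0,0],[0,0,0.1],1],[[0,0,0],[0,0,0],1]]'| sed -n 2,4p
```

```text
tcp_pos: [0.4827, 0.2546, 0.1605]
eef_rot: [-179.9, -0.1, -6.5]
contact_force: [-0.0, -1.0, -1.3]
tcp_pos: [0.4898, 0.3984, 0.1568]
eef_rot: [179.9, 0.0, -6.4]
contact_force: [0.7, 0.3, -0.8]
tcp_pos: [0.4903, 0.3971, 0.0774]
eef_rot: [-180.0, -0.0, -6.5]
contact_force: [0.5, 0.5, -0.8]
```

```bash
python3 -m crank '[[[0,0,0],[0,0,0.2],1],[[0,0,0],[0,0,0.2],1],[[0,0,0],[0,0,0.1],1],[[0,0,0],[0,0,0.05],1],[[0,0,0],[0,0,0.05],1],[[0,0,0],[0,0,0.05],1],[[0,0,0],[0,0,0.05],1],[[0,0,0],[0,0,0],1]]'| sed -n 2,4p
python3 -m crank '[[[0,0,0],[0,0,0.03],1],[[0,0,0],[0,0,0],1],[[0,0,0],[0,0,0],1]]'| sed -n 2,4p
```

```text
tcp_pos: [0.4901, 0.3971, 0.0704]
eef_rot: [-180.0, -0.0, -6.5]
contact_force: [-1.4, -1.2, 4.0]
tcp_pos: [0.4902, 0.3971, 0.0705]
eef_rot: [-180.0, -0.0, -6.5]
contact_force: [-2.6, -1.1, 7.6]
```

Touching the bench. I'll ease the load, open, and rise.

```bash
python3 -m crank '[[[0,0,0],[0,0,-0.05],1],[[0,0,0],[0,0,0],1],[[0,0,0],[0,0,0],0.6],[[0,0,0],[0,0,0],0.4],[[0,0,0],[0,0,0],0],[[0,0,0],[0,0,0],-1],[[0,0,0],[0,0,0],-1],[[0,0,0],[0,0,0],-1]]'| sed -n 2,6p
python3 -m crank '[[[0,0,0],[0,0,0],-1],[[0,0,0],[0,0,0],-1],[[0,0,0],[0,0,0],-1],[[0,0,0],[0,0,0],-1],[[0,0,0],[0,0,0],-1],[[0,0,0],[0,0,-0.5],-1],[[0,0,0],[0,0,-2],-1],[[0,0,0],[0,0,-3],-1]]'| sed -n 2,6p
python3 -m crank '[[[0,0,0],[0,0,-3],-1],[[0,0,0],[0,0,-3],-1],[[0,0,0],[0,0,-2],-1],[[0,0,0],[0,0,0],-1],[[0,0,0],[0,0,0],-1]]'| sed -n 1,6p
python3 - <<'E'
from plant import r
from h import *
s=r.capture("scene");np.savez("pics/scene7.npz",**s)
cv2.imwrite("pics/end.png",cv2.resize(s["color"][220:370,215:415,::-1],None,fx=4,fy=4,interpolation=cv2.INTER_CUBIC))
E
```

```text
tcp_pos: [0.4901, 0.397, 0.0701]
eef_rot: [180.0, 0.0, -6.5]
contact_force: [0.3, 0.3, 0.3]
gripper_width: 0.0522
gripper_force: 0.0
tcp_pos: [0.4894, 0.3961, 0.1243]
eef_rot: [179.8, 0.1, -6.5]
contact_force: [0.0, -0.3, -0.5]
gripper_width: 0.0875
gripper_force: 0.0
time_s: 38.95
tcp_pos: [0.4901, 0.3971, 0.2058]
eef_rot: [-179.9, -0.0, -6.5]
contact_force: [-0.3, -0.1, -0.1]
gripper_width: 0.0876
gripper_force: 0.0
```

View pics/end.png

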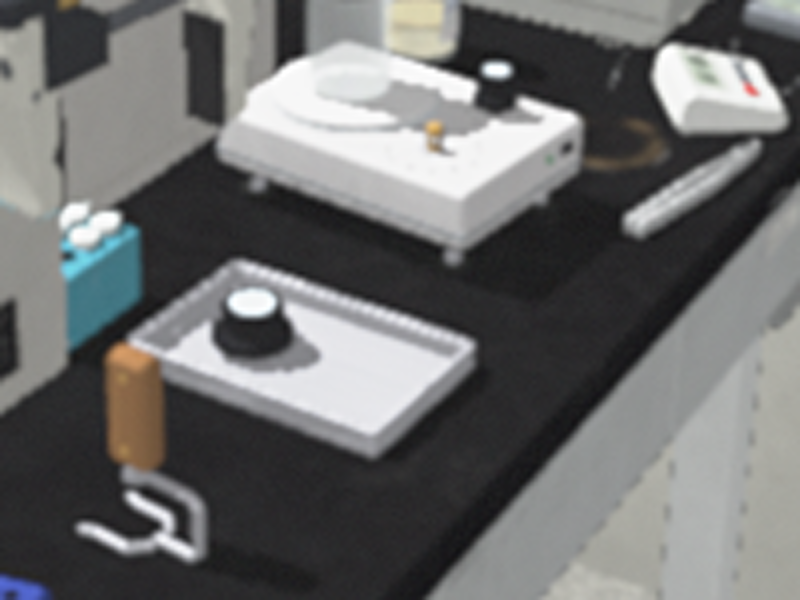

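The knob stands upright in the tray at crop (252,320). The puller stands free at (135,450), and the small knob, beaker and timer are in place. I'll hand in.

```bash
python3 -c "
from plant import r
print(r.close_job())"
```

```text
the job is handed in; nothing more can be done
None
```

The job is handed in at about 39 s of the 66 s: the large knob stands upright in the steel tray, the puller stands free on the bench, and the last picture shows the small knob, beaker and timer in place, though the gripper's body briefly met the apparatus behind the tray at about 14 N (limit 40 N) and the verdict was not shown.

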